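# Load a block of sample tubes on the shaker and clamp it down

### The job

Take the aluminium block that is filled with capped tubes from the sloping stand and set it flat on the shaker's platform, its long side square against the two pins at the far edge and its end against the stop bar opposite the toggle clamp. Then push the clamp's handle over and down, past its dead point and home, so that it stays locked by itself with the rubber pad pressing the block against the bar. Leave the empty block on the stand and do not disturb the other things on the bench.

Things in the scene. Friction and masses are not known exactly. Their poses are not given: they have to be found in the camera images.
- tube_block_center (a point): Centre (20 above the underside) of the aluminium tube block to load: 50 (its x) x 96 (its y) x 40 (its z, up through the tubes), 0.3 to 0.6 kg. Eight white tube caps, 12 wide, stand 6 above its top, four near each end; the middle 30 of its length is bare. Starts in one of the stand's two bays, tipped 25 deg with it, z leaning to the robot; grip across its 50 width at mid-length, along its own z.
- tube_block: The same tube block; this origin is the centre of its underside. It may be loaded either way round.
- empty_block_center (a point): Centre of the second block, in the other bay: same size and metal, but its wells are empty (dark holes, no caps). It stays there.
- stand: Fixed grey stand of bent sheet, 236 wide (its y); deck rises 25 deg along its +x, away from the robot. Origin on the bench. Blocks' undersides are centred at (0, 58, 58) and (0, -58, 58) in its frame. Each leans on two tabs, 12 high and 14 wide, 36 either side of its middle; between the tabs and uphill of the block fingers have room. Ribs 6 high run up the slope between and beside the bays.
- shaker: Fixed white plate shaker, 210 (its x) x 264 (its y, from -147 to 117), flat aluminium platform on top 80 above the bench; origin on the bench, x away from the robot, z up. A straight-line toggle clamp stands on the -y part of the platform (x -23 to 23, y -138 to -32) and works in the plane x = 0; its plunger pushes to +y, 16 above the platform, at the block's end.
- block_place (a point): Where the centre of the block belongs: (0, 50, 100) in the shaker frame, its long side along the shaker's y. Axes as the shaker's.
- pins (a point): Point on the platform midway between the two locating pins, (30, 50, 80) in the shaker frame. The steel pins, 10 in diameter and 14 high, stand at (30, 16) and (30, 84) behind the block's far long side. A steel stop bar, 22 high, its face at y = 98 (x -20 to 20), is for the block's end away from the clamp. The side towards the robot is open.
- clamp_hinge (a point): Hinge of the clamp's handle, (0, -116, 96) in the shaker frame; the handle turns about the shaker's x axis. Open, the pad's face stands at y = -24, leaving 26 to the block's end; at the dead point it would reach y = 6.
- handle_grip (a point): Point on the axis of the handle's round black grip (17 thick), 118 from the hinge; the grip's end is 153 from the hinge. It starts nearly upright, 98 deg above the shaker's +y direction when the joint reads 0, and is pushed over towards the block (+y) and down: dead point at 38 deg, home at 30 deg, where this point is at (0, -14, 155) in the shaker frame.
- clamp_handle (a joint): Turn of the clamp handle from fully open: 0; it starts somewhere from 0 to 0.2, dead point at 1.05, home against its stop at 1.19 rad. The pad meets a block in place at about 0.7 rad; pushing on takes up to about 5 N at the grip. Past the dead point it stays by itself; short of it the pad pushes it back.
- clamp_pad: Rubber pad, 18 in diameter, on the end of the clamp's plunger; its face is 62 from this origin, along the shaker's +y. Locked, it presses the block against the stop bar with about 45 N; its rubber gives about 4.
- marker: white and black marker pen, 130 long, 12 thick, lying flat; a bystander. Origin at the centre of its underside.
- beaker: clear beaker, 60 diameter, 72 high; a bystander. Origin at the centre of its underside.
- jar: small amber jar with white cap, 48 diameter, 62 high; a bystander. Origin at the centre of its underside.
- trough: low open white reagent trough, 52 x 125 x 26; a bystander. Origin at the centre of its underside.
- tip_box: teal pipette-tip box with clear lid, 85 x 122 x 81; a bystander. Origin at the centre of its underside.
- pipette: white multichannel pipette lying flat, about 250 long, 92 wide, 35 high; a bystander. Origin at the centre of its underside.
Mind the look-alikes: they are no part of the job. What is shaped like the tube_block but pink is not meant.

How it is judged (in metres and radians):
On the way, in this order (a step that is already met when the one before it is completed fails the run):
1. The tube block lies flat on the platform, against the two pins and the stop bar, with the clamp still open (x of tube_block_center in the frame of shaker between -0.003 and 0.003 m and y of tube_block_center in the frame of shaker between 0.047 and 0.053 m and z of tube_block_center in the frame of shaker between 0.097 and 0.103 m and angle between the y axis of tube_block_center and the y axis of shaker, either way round below 0.06 rad and angle between the z axis of tube_block_center and the z axis of shaker, either way round below 0.05 rad and value of joint clamp_handle below 0.5 rad), for 0.2 s.
2. The clamp handle is past its dead point and the pad presses on the block (value of joint clamp_handle above 1.1 rad and contact force between clamp_pad and tube_block above 10 N), for 0.2 s.
At the end, for the whole second after the job is handed in: The tube block is at rest flat on the shaker platform, within 3 mm of its place against the two pins and the stop bar and square to them within 0.06 rad, the clamp handle is past its dead point (joint clamp_handle above 1.10 rad) and the pad presses on the block with more than 10 N (all of step 2 and x of tube_block_center in the frame of shaker between -0.003 and 0.003 m and y of tube_block_center in the frame of shaker between 0.047 and 0.053 m and z of tube_block_center in the frame of shaker between 0.097 and 0.103 m and angle between the y axis of tube_block_center and the y axis of shaker, either way round below 0.06 rad and angle between the z axis of tube_block_center and the z axis of shaker, either way round below 0.05 rad and linear speed of tube_block below 0.01 m/s); the robot touches nothing.
It fails at once if the tube block is tipped more than 55 degrees (angle between tube_block_center's own z axis and vertical above 0.96 rad).
It fails at once if the empty block is moved more than 15 mm (distance of empty_block_center from where it was at the start of the episode above 0.015 m).
It fails at once if one of the other things on the bench is moved more than 30 mm (distance of any of marker, beaker, jar, trough, tip_box, pipette from where it was at the start of the episode above 0.03 m).
It also fails if it takes over 53 s, if anything falls off the work surface, if the arm or the gripper's body presses on something with over 40 N, if the wrist force passes 120 N, or if a joint passes its speed limit or range.

### The arm

A 6-joint arm with a two-finger parallel gripper is mounted at the origin on the work surface. World frame = base frame: x ahead of the robot, y to its left, z up, the work surface at z = 0. Lengths are in mm, angles in degrees, forces in N, time in s.
With the tool pointing down it reaches from about 350 to 850 mm from the base axis. Payload 8.1 kg.
Tool frame: the origin (TCP) lies midway between the tips of the shut fingers; the grasp point (between the pads) lies 19 mm behind it (r.tcp_to_grasp is the distance from the TCP to the grasp point, in mm); z points along the fingers, y is the direction in which the jaws open and shut (so a half turn about z gives the same grasp; the last joint's range is limited). The gripper opens to 85 mm and grips with 20 to 120 N. Pads are 22 mm wide; open, the fingers measure 114 mm over their backs; the gripper's body (76 mm by 85 mm) begins 54 mm behind the grasp point. The pads swing forward as they close: fully open they stand 13 mm farther back than shut.
Start: joints at [64.492, 7.471, 85.268, -0, 87.261, -4.893], TCP at [211.231, 561.593, 231.292] pointing down, gripper open.
Joint ranges: [-169.43, 169.43], [-51.17, 129.36], [1.28, 143.12], [-76.62, 256.62], [0, 156.53], [-152.29, 152.29]. Speed limits (degrees/s): [136.94, 136.94, 159.86, 180, 180, 180].

### API

Orientations are given as [roll, pitch, yaw] about the fixed x, y, z axes, in that order (R = Rz(yaw) Ry(pitch) Rx(roll)).
In Python, from bench import r gives the robot as it stands.
- The arm moves only by the tool jog_arm, never from a script. Its argument "targets" is a list of rows, each a list of 7 numbers: the shift along the tool's x, y, z in m, then the turn, a rotation vector about the tool's x, y, z in rad, then the closure, from 0 (fully open) to 1 (shut). In form: [[dx, dy, dz, wx, wy, wz, claw], ...]. A call has 1 to 5 rows; each row is the pose to reach, as a shift and turn from the pose commanded when the call began, along the tool's axes at that moment; what a row does not reach only later rows make up. A row lasts 1/12 s, in which the tool goes at most 41.7 mm and 7.16 degrees, less where a joint would pass 70% of its speed; a pose out of reach is approached as far as the arm can. A call with a gripper value outside its range is refused whole. The fingers move at their own pace and stop on an object; "newtons" is the grip in N (left out, the last holds). Time passes only in rows, so rows that repeat a pose let the fingers close. It gives the time, the measured TCP pose, the force and the opening at its end, in the units of the state.
- r.sense(): the state, without advancing time (a new reading comes with each control period).
- r.snapshot(name): name is "scene" or "top" or "wrist"; returns a dict with "pixels" (384x512x3 uint8, red, green, blue), "fx", "fy", "cx", "cy" (pixels), "dist" ([k1, k2, p1, p2, k3] as OpenCV has them; the pictures are not rectified), "origin" and "attitude" of the camera in the world. Camera axes: x right, y down, z forward; pixel columns grow to the right and rows downward; lengths in mm; the calibration is good to about 2 mm. A picture is of the moment at which its call begins. There is no depth.
- r.hand_in(): hands the job in, once; it reports no verdict.
The state is a dict: "time": time; "joint_pos": joint angles; "qd": joint speeds; "joint_efforts": joint torques, N m; "tool_pos": TCP position; "tcp_rot": TCP orientation; "ft_force": force on the tool from outside, world axes, zero at the start; "wrist_torque": the same for the moment, N m; "finger_gap": finger opening in mm.
Only numpy, scipy, OpenCV 4.12 (cv2) and the standard library are available. Lean on these libraries where they do the work, as an engineer would, in place of code of your own. Each camera call takes 0.05 s, during which the arm holds its last target.

## Working session

There is one attempt and no reset: what is moved stays moved. The work goes in short steps, Python scripts to look and compute and a tool call to move; the robot and the scene stay as the last step left them, time stands still between calls to the robot, and variables do not carry over. Pictures are saved under pics/ and viewed, and the job is handed in when it is done.

Besides the shell and the picture viewer there is one more tool, called after "Call:" in YAML: its name, and indented under it one key for each argument. jog_arm: Moves the arm, as the interface text tells. Its arguments: {"type":"object","properties":{"targets":{"type":"array","items":{"type":"array","items":{"type":"number"}}},"newtons":{"type":"number"}},"required":["targets"]}

```bash
mkdir -p pics; ls; python3 - <<'E'
from bench import r
import cv2,numpy as np
s=r.sense()
for k,v in s.items(): print(k,v)
for n in ("scene","top","wrist"):
    p=r.snapshot(n); cv2.imwrite(f"pics/{n}0.png",p["pixels"][:,:,::-1])
    print(n,{k:(np.round(v,3).tolist() if not isinstance(v,(str,)) else v) for k,v in p.items() if k!="pixels"})
E
```

```text
pics
time 0.0
joint_pos [ 6.44941824e+01  7.51458400e+00  8.53300538e+01 -1.35153173e-03
  8.72606299e+01 -4.89419302e+00]
qd [ 0.09307047  0.03592388  0.05142156  0.01006625  0.02734394 -0.02175377]
joint_efforts [ 3.02350876e-03 -5.69414341e+01 -5.00545835e+01  2.69063403e-04
  1.44531287e-02 -5.25624625e-05]
tool_pos [210.979911   561.09616105 230.24246392]
tcp_rot [-1.79895001e+02 -7.63606480e-03  1.59388434e+02]
ft_force [ 0.27760067 -0.33298549 -0.23157148]
wrist_torque [-0.01860677 -0.02267986  0.04139394]
finger_gap 85.45906853955232
scene {'fx': 496.33, 'fy': 496.33, 'cx': 257.528, 'cy': 189.678, 'dist': [0.062, 0.0, 0.0, 0.0, 0.0], 'origin': [1424.607, -55.664, 1030.259], 'attitude': [-135.586, 0.207, 86.478]}
top {'fx': 491.047, 'fy': 491.047, 'cx': 251.861, 'cy': 192.004, 'dist': [0.012, 0.0, 0.0, 0.0, 0.0], 'origin': [435.998, -4.051, 1467.851], 'attitude': [-174.764, 0.783, -90.914]}
wrist {'fx': 313.917, 'fy': 313.917, 'cx': 251.207, 'cy': 189.989, 'dist': [-0.042, 0.0, 0.0, 0.0, 0.0], 'origin': [147.12, 585.954, 372.996], 'attitude': [164.219, 0.142, 69.316]}
```

View pics/scene0.png

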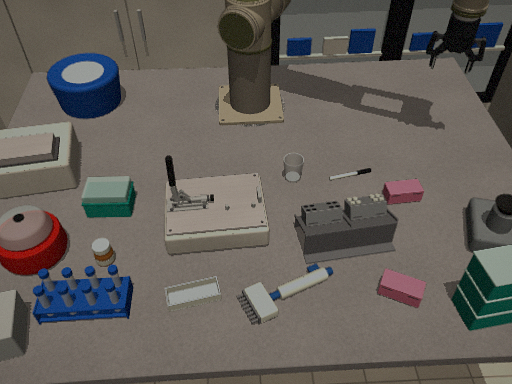

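View pics/top0.png

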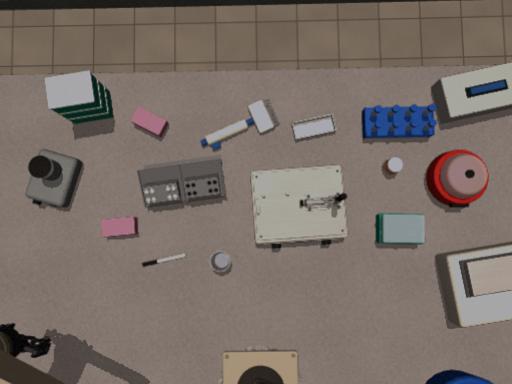

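View pics/wrist0.png

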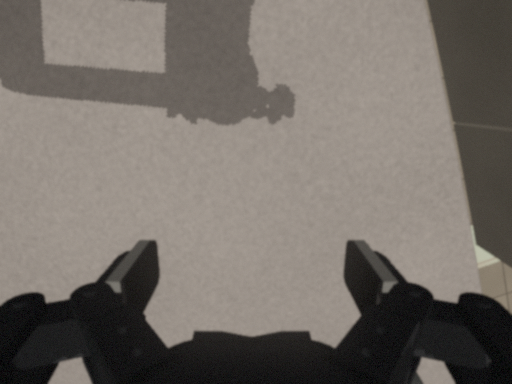

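Two block-shaped candidates stand on the stand in the top view: one at (161,193) with white caps, one at (202,187) with dark holes. The pink boxes at (150,121) and (119,227) are decoys. I'll enlarge to confirm.

```bash
python3 - <<'E'
import cv2
t=cv2.imread("pics/top0.png")
cv2.imwrite("pics/top_stand.png",cv2.resize(t[145:225,125:235],None,fx=7,fy=7,interpolation=cv2.INTER_CUBIC))
cv2.imwrite("pics/top_shaker.png",cv2.resize(t[155:255,240:360],None,fx=6,fy=6,interpolation=cv2.INTER_CUBIC))
t=cv2.imread("pics/scene0.png")
cv2.imwrite("pics/sc_stand.png",cv2.resize(t[180:265,285:405],None,fx=6,fy=6,interpolation=cv2.INTER_CUBIC))
cv2.imwrite("pics/sc_shaker.png",cv2.resize(t[150:255,155:275],None,fx=5.5,fy=5.5,interpolation=cv2.INTER_CUBIC))
E
```

```text
(no output)
```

View pics/top_stand.png

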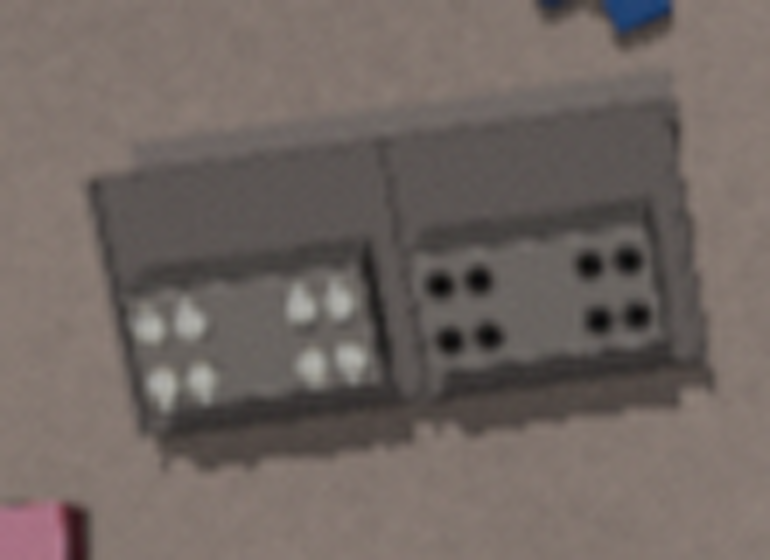

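View pics/top_shaker.png

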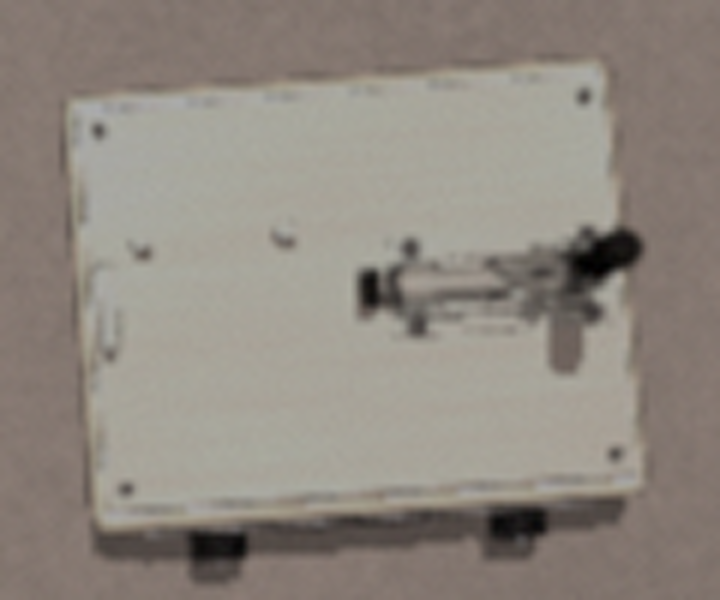

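View pics/sc_stand.png

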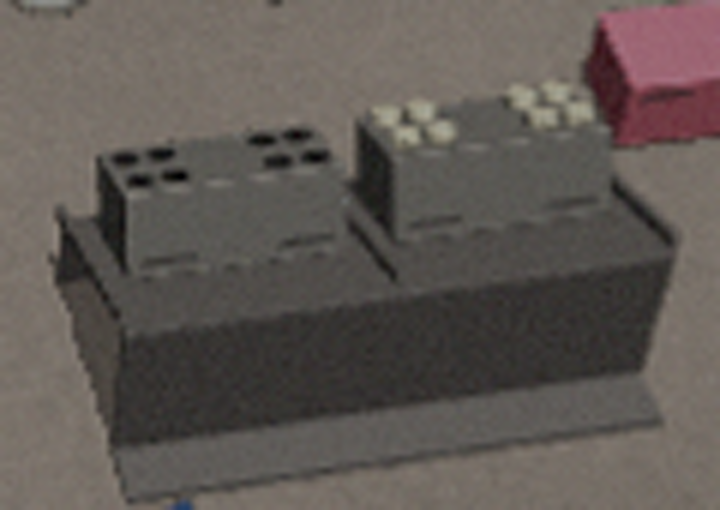

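View pics/sc_shaker.png

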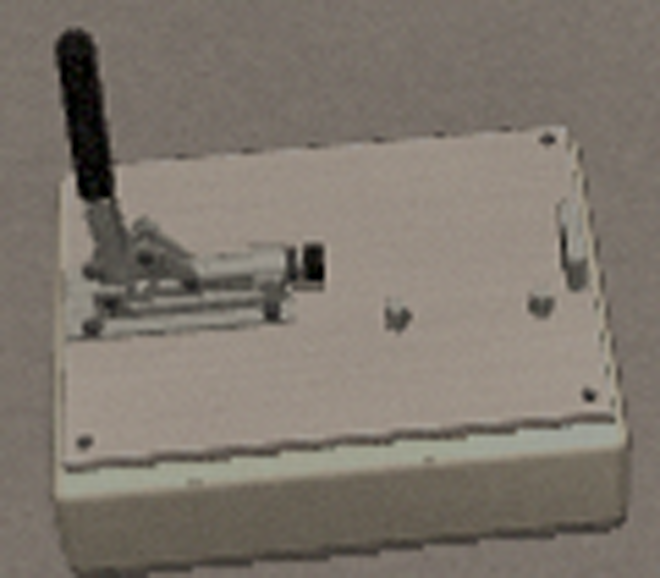

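The crop confirms it: the left bay block at (161,193) has eight white caps and is the tube block; the one at (202,187) has dark holes and stays. Next I measure the shaker and the stand.

```bash
cat > h.py <<'E'
import numpy as np,cv2,json
from scipy.spatial.transform import Rotation as R
def rays(cam,px):
    K=np.array([[cam['fx'],0,cam['cx']],[0,cam['fy'],cam['cy']],[0,0,1.]])
    u=cv2.undistortPoints(np.array(px,float).reshape(-1,1,2),K,np.array(cam['dist'],float)).reshape(-1,2)
    d=np.c_[u,np.ones(len(u))]
    return np.array(cam['origin'],float),d@R.from_euler('xyz',cam['attitude'],degrees=True).as_matrix().T
def onz(cam,px,z):
    o,d=rays(cam,px); t=(z-o[2])/d[:,2]; return o+t[:,None]*d
def tri(c1,p1,c2,p2):
    o1,d1=rays(c1,p1);o2,d2=rays(c2,p2);out=[];gap=[]
    for a,b in zip(d1,d2):
        t=np.linalg.lstsq(np.c_[a,-b],o2-o1,rcond=None)[0]
        P,Q=o1+a*t[0],o2+b*t[1]; out.append((P+Q)/2);gap.append(np.linalg.norm(P-Q))
    return np.array(out),np.array(gap)
def proj(cam,P):
    Rc=R.from_euler('xyz',cam['attitude'],degrees=True).as_matrix()
    K=np.array([[cam['fx'],0,cam['cx']],[0,cam['fy'],cam['cy']],[0,0,1.]])
    rv=cv2.Rodrigues(Rc.T)[0]
    return cv2.projectPoints(np.array(P,float).reshape(-1,1,3),rv,-Rc.T@np.array(cam['origin'],float),K,np.array(cam['dist'],float))[0].reshape(-1,2)
E
python3 - <<'E'
from h import *
from bench import r
T=r.snapshot("top");S=r.snapshot("scene")
c=lambda pts,f,o:(np.array(pts,float)+.5)/f-.5+np.array(o)
# top crops
ts=lambda p:c(p,7,(125,145)); tk=lambda p:c(p,6,(240,155))
ss=lambda p:c(p,6,(285,180)); sk=lambda p:c(p,5.5,(155,150))
# platform screws 4: top order TL,TR,BL,BR of top image (x far=top)
scr_t=tk([(98,131),(585,96),(126,489),(616,454)])
scr_s=sk([(589,396),(84,441),(547,139)])
P,g=tri(T,scr_t[:3],S,scr_s);print("screws tri",P.round(1).tolist(),g.round(1))
Q=onz(T,scr_t,80);print(Q.round(1).tolist(),"centre",Q.mean(0).round(1))
e=Q[0]-Q[1];f=Q[2]-Q[3];print("yaw y-axis",[np.degrees(np.arctan2(-v[0],v[1])) for v in(e,f)])
# holes tri: top crop 4 outer corners: UL,UR,LR,LL
h_t=ts([(441,284),(629,261),(637,317),(450,341)])
h_s=ss([(314,157),(125,158),(1,1),(1,1)])
# scene view flipped: far-from-robot row near camera = lower row (140,181),(315,157)
h_s=ss([(315,157),(140,181),(125,158),(299,135)])
P,g=tri(T,h_t,S,h_s);print("holes",P.round(1).tolist(),g.round(1))
E
```

```text
screws tri [[607.9, 1.1, 79.7], [620.3, -228.8, 80.6], [438.6, -8.8, 81.2]] [1.  2.8 1.6]
[[607.8, 0.6, 80.0], [620.4, -230.3, 80.0], [438.5, -9.7, 80.0], [451.2, -239.4, 80.0]] centre [ 529.5 -119.7   80. ]
yaw y-axis [np.float64(3.125592250097086), np.float64(3.1654298913380154)]
holes [[584.3, 193.9, 99.4], [592.3, 118.5, 98.5], [570.6, 115.9, 89.4], [562.2, 191.9, 89.5]] [2.2 2.3 1.6 2.4]
```

```bash
cat > plan.py <<'E'
# works out jog rows from the tracked commanded pose to a goal pose
from h import *
import os
CF="cmd.json"
if not os.path.exists(CF):
    json.dump(dict(p=[211.231,561.593,231.292],q=R.from_euler('xyz',[180,0,159.385],degrees=True).as_quat().tolist()),open(CF,"w"))
def load():
    c=json.load(open(CF)); return np.array(c['p']),R.from_quat(c['q'])
def store(p,q): json.dump(dict(p=list(map(float,p)),q=q.as_quat().tolist()),open(CF,"w"))
def plan(goals,claw,step=36,ang=6.3,n=None):
    p,q=load()
    pts=[]; a,A=p,q
    for gp,gq in goals:
        gp=np.array(gp,float);w=(A.inv()*gq).as_rotvec()
        m=n or max(1,int(np.ceil(max(np.linalg.norm(gp-a)/step,np.degrees(np.linalg.norm(w))/ang))))
        for k in range(1,m+1): pts.append((a+(gp-a)*k/m,A*R.from_rotvec(w*k/m)))
        a,A=gp,gq
    for i in range(0,len(pts),5):
        rows=[]
        for gp,gq in pts[i:i+5]:
            d=q.inv().apply(gp-p)/1000; w=(q.inv()*gq).as_rotvec()
            rows.append([round(x,4)+0. for x in d]+[round(x,3)+0. for x in w]+[claw])
        print(json.dumps(rows))
        L=rows[-1]; p=p+q.apply(np.array(L[:3])*1000); q=q*R.from_rotvec(L[3:6])
    store(p,q); print("end cmd",p.round(1),q.as_euler('xyz',degrees=True).round(2))
def frame(yaw): 
    c,s=np.cos(np.radians(yaw)),np.sin(np.radians(yaw)); return np.array([c,s,0]),np.array([-s,c,0])
def tool(yaw,tilt):
    """jaws (tool y) along the frame's x, fingers down, leaning 'tilt' so z goes forward along x"""
    xd,yd=frame(yaw); t=np.radians(tilt)
    z=np.sin(t)*xd-np.cos(t)*np.array([0,0,1]); y=np.cos(t)*xd+np.sin(t)*np.array([0,0,1])
    return R.from_matrix(np.c_[np.cross(y,z),y,z])
E
python3 - <<'E'
from plan import *
from bench import r
W=r.snapshot("wrist");p,q=load()
print(q.inv().apply(np.array(W['origin'])-p), (q.inv()*R.from_euler('xyz',W['attitude'],degrees=True)).as_matrix().round(3), r.tcp_to_grasp)
print(tool(6.1,25).as_euler('xyz',degrees=True))
E
```

```text
[  68.57208002    0.35949025 -142.14586129] [[-0.001 -0.962 -0.272]
 [ 1.    -0.001 -0.002]
 [ 0.002 -0.272  0.962]] 18.700000000000003
[155.    0.   96.1]
```

```bash
python3 - <<'E'
from plan import *
q=tool(6.1,25); z=q.apply([0,0,1]); C=np.array([573.4,271.3,76.1])
plan([(C-130*z,q)],0,step=36)
E
```

```text
[[-0.0327, -0.0141, 0.0031, -0.033, -0.02, 0.091, 0], [-0.0654, -0.0281, 0.0062, -0.065, -0.04, 0.181, 0], [-0.098, -0.0422, 0.0093, -0.098, -0.06, 0.272, 0], [-0.1307, -0.0563, 0.0125, -0.13, -0.08, 0.362, 0], [-0.1634, -0.0704, 0.0156, -0.163, -0.1, 0.453, 0]]
[[-0.0352, 0.0009, 0.0055, -0.033, -0.02, 0.09, 0], [-0.0705, 0.0019, 0.0109, -0.065, -0.04, 0.181, 0], [-0.1058, 0.0028, 0.0164, -0.098, -0.061, 0.271, 0], [-0.1411, 0.0037, 0.0219, -0.13, -0.081, 0.362, 0], [-0.1764, 0.0046, 0.0274, -0.163, -0.101, 0.452, 0]]
[[-0.0308, 0.0149, 0.0102, -0.032, -0.02, 0.091, 0], [-0.0616, 0.0297, 0.0204, -0.065, -0.04, 0.181, 0]]
end cmd [518.7 265.5 193.9] [1.5499e+02 1.0000e-02 9.6110e+01]
```

Call:
jog_arm:
  targets:
    - [-0.0327,-0.0141,0.0031,-0.033,-0.02,0.091,0]
    - [-0.0654,-0.0281,0.0062,-0.065,-0.04,0.181,0]
    - [-0.098,-0.0422,0.0093,-0.098,-0.06,0.272,0]
    - [-0.1307,-0.0563,0.0125,-0.13,-0.08,0.362,0]
    - [-0.1634,-0.0704,0.0156,-0.163,-0.1,0.453,0]

```text
time: 0.72
tool_pos: [340.3, 436.9, 215.6]
tcp_rot: [169.6, 3.4, 132.8]
ft_force: [0.7, -0.8, 0.3]
finger_gap: 85.4
```

Call:
jog_arm:
  targets:
    - [-0.0352,0.0009,0.0055,-0.033,-0.02,0.09,0]
    - [-0.0705,0.0019,0.0109,-0.065,-0.04,0.181,0]
    - [-0.1058,0.0028,0.0164,-0.098,-0.061,0.271,0]
    - [-0.1411,0.0037,0.0219,-0.13,-0.081,0.362,0]
    - [-0.1764,0.0046,0.0274,-0.163,-0.101,0.452,0]

```text
time: 1.13
tool_pos: [468.5, 313.3, 200.4]
tcp_rot: [158.8, 1.9, 106.3]
ft_force: [-0.1, -0.7, -1.2]
finger_gap: 85.5
```

Call:
jog_arm:
  targets:
    - [-0.0308,0.0149,0.0102,-0.032,-0.02,0.091,0]
    - [-0.0616,0.0297,0.0204,-0.065,-0.04,0.181,0]
    - [-0.0616,0.0297,0.0204,-0.065,-0.04,0.181,0]
    - [-0.0616,0.0297,0.0204,-0.065,-0.04,0.181,0]

```text
time: 1.47
tool_pos: [519.0, 264.0, 193.3]
tcp_rot: [155.1, 0.0, 96.0]
ft_force: [-0.5, 0.4, 1.5]
finger_gap: 85.6
```

```bash
python3 - <<'E'
from plan import *
from bench import r
W=r.snapshot("wrist"); cv2.imwrite("pics/w1.png",W["pixels"][:,:,::-1])
json.dump({k:np.array(v).tolist() for k,v in W.items() if k!="pixels"},open("w1.json","w"))
s=r.sense();print(s['tool_pos'],s['tcp_rot'],s['time'])
E
```

```text
[518.61333606 265.03802358 193.71801763] [1.55044234e+02 1.49104756e-02 9.60814320e+01] 1.5167
```

View pics/w1.png

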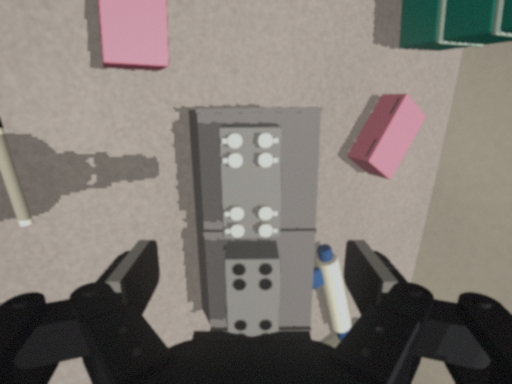

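The wrist view shows the capped block at (250,185), caps at about (235,141)…(264,231), and the empty block with holes at (252,295). Next I measure caps and holes on the tilted plane.

```bash
python3 - <<'E'
from plan import *
W=json.load(open("w1.json"));im=cv2.imread("pics/w1.png")
g=im.min(2)
def blobs(m,roi,op,lo,hi):
    x0,y0,x1,y1=roi;mm=np.zeros_like(m);mm[y0:y1,x0:x1]=m[y0:y1,x0:x1]
    if op: mm=cv2.morphologyEx(mm,cv2.MORPH_OPEN,cv2.getStructuringElement(cv2.MORPH_ELLIPSE,(op,op)))
    n,l,st,c=cv2.connectedComponentsWithStats(mm)
    return np.array([c[i] for i in range(1,n) if lo<st[i,4]<hi]),[st[i,4] for i in range(1,n)]
caps,a=blobs((g>165).astype(np.uint8)*255,(215,125,285,245),9,40,400);print(caps.round(1).tolist(),a)
holes,a=blobs((im.max(2)<45).astype(np.uint8)*255,(230,258,276,332),0,40,200);print(holes.round(1).tolist(),a)
yaw=6.1;C=np.array([573.4,271.3,76.1]);n=-tool(yaw,25).apply([0,0,1])
def onplane(px,P0):
    o,d=rays(W,px);t=((P0-o)@n)/(d@n);return o+t[:,None]*d
Pc=onplane(caps,C+26*n);Ph=onplane(holes,C+20*n)
print(Pc.round(1).tolist());print(Ph.round(1).tolist())
q=tool(yaw,25)
for P in(Pc,Ph):print((q.inv().apply(P-C)).round(1).tolist())
print("block centre est", Pc.mean(0)-26*n)
E
```

```text
[[234.6, 140.6], [265.6, 140.2], [235.0, 160.0], [265.8, 159.8], [236.7, 213.6], [265.8, 213.2], [237.4, 230.9], [265.5, 230.2]] [np.int32(192), np.int32(190), np.int32(173), np.int32(173), np.int32(154), np.int32(153), np.int32(142), np.int32(145)]
[] [np.int32(1), np.int32(2), np.int32(1), np.int32(2), np.int32(1), np.int32(1)]Traceback (most recent call last):
  File "<stdin>", line 14, in <module>
  File "<stdin>", line 13, in onplane
  File "h.py", line 5, in rays
    u=cv2.undistortPoints(np.array(px,float).reshape(-1,1,2),K,np.array(cam['dist'],float)).reshape(-1,2)
      ~~~~~~~~~~~~~~~~~~~^^^^^^^^^^^^^^^^^^^^^^^^^^^^^^^^^^^^^^^^^^^^^^^^^^^^^^^^^^^^^^^^^^
cv2.error: OpenCV(4.12.0) /io/opencv/modules/calib3d/src/undistort.dispatch.cpp:347: error: (-215:Assertion failed) CV_IS_MAT(_src) && CV_IS_MAT(_dst) && (_src->rows == 1 || _src->cols == 1) && (_dst->rows == 1 || _dst->cols == 1) && _src->cols + _src->rows - 1 == _dst->rows + _dst->cols - 1 && (CV_MAT_TYPE(_src->type) == CV_32FC2 || CV_MAT_TYPE(_src->type) == CV_64FC2) && (CV_MAT_TYPE(_dst->type) == CV_32FC2 || CV_MAT_TYPE(_dst->type) == CV_64FC2) in function 'cvUndistortPointsInternal'
```

```bash
python3 - <<'E'
from plan import *
W=json.load(open("w1.json"));im=cv2.imread("pics/w1.png")
g=im.max(2);print(g[255:300,252].tolist(),g[269,228:276].tolist())
m=((g<65).astype(np.uint8)*255);mm=np.zeros_like(m);mm[260:331,230:275]=m[260:331,230:275]
n_,l,st,c=cv2.connectedComponentsWithStats(mm);holes=np.array([c[i] for i in range(1,n_) if 40<st[i,4]<200]);print(holes.round(1).tolist(),st[1:,4])
caps=np.array([[234.6,140.6],[265.6,140.2],[235.0,160.0],[265.8,159.8],[236.7,213.6],[265.8,213.2],[237.4,230.9],[265.5,230.2]])
yaw=6.1;C=np.array([573.4,271.3,76.1]);n=-tool(yaw,25).apply([0,0,1]);q=tool(yaw,25)
def onplane(px,P0):
    o,d=rays(W,px);t=((P0-o)@n)/(d@n);return o+t[:,None]*d
Pc=onplane(caps,C+26*n);print(q.inv().apply(Pc-C).round(1).tolist())
print("block centre est", (Pc.mean(0)-26*n).round(1), q.inv().apply(Pc.mean(0)-C).round(1))
if len(holes):
    Ph=onplane(holes,C+20*n);print(q.inv().apply(Ph-C).round(1).tolist())
E
```

```text
[76, 77, 81, 93, 119, 137, 143, 147, 147, 146, 146, 148, 147, 146, 147, 143, 146, 148, 146, 147, 148, 146, 147, 146, 147, 147, 146, 147, 146, 146, 147, 146, 145, 149, 147, 147, 146, 148, 146, 145, 149, 145, 148, 146, 144] [147, 144, 143, 126, 100, 73, 50, 52, 48, 52, 51, 53, 52, 53, 54, 60, 80, 107, 130, 142, 147, 147, 145, 147, 147, 147, 147, 145, 145, 136, 116, 88, 64, 54, 55, 52, 50, 50, 53, 54, 55, 57, 65, 88, 118, 136, 146, 147]
[[238.4, 269.2], [264.9, 268.9], [238.8, 284.2], [265.0, 283.8], [240.0, 324.8], [265.0, 324.6]] [74 68 69 66 61 58]
[[37.9, -12.8, -26.0], [38.1, 11.4, -26.0], [22.5, -12.7, -26.0], [22.6, 11.7, -26.0], [-22.6, -12.0, -26.0], [-22.3, 12.2, -26.0], [-38.2, -11.7, -26.0], [-37.6, 12.1, -26.0]]
block centre est [573.2 271.3  76. ] [  0.   -0.2 -26. ]
[[-78.1, -11.7, -20.0], [-77.9, 12.3, -20.0], [-93.6, -11.5, -20.0], [-93.3, 12.5, -20.0], [-138.3, -11.0, -20.0], [-138.2, 13.0, -20.0]]
```

Checks fit: caps at ±22.5/±38 along and ±12 across, 26 above centre; centre (573.3, 271.3, 76.1), yaw corrected to 6.65°. I'll descend along the block's own z.

```bash
python3 - <<'E'
from plan import *
q=tool(6.65,25); z=q.apply([0,0,1]); C=np.array([573.4,271.4,76.2])
plan([(C-50*z,q)],0,step=32)
plan([(C+16*z,q)],0,step=15)
E
```

```text
[[0.0, 0.0, 0.0266, 0.0, 0.001, -0.003, 0], [-0.0001, 0.0, 0.0533, 0.0, 0.003, -0.006, 0], [-0.0001, 0.0001, 0.0799, 0.0, 0.004, -0.009, 0]]
end cmd [552.4 269.  121.6] [1.5499e+02 2.0000e-02 9.6670e+01]
[[0.0, 0.0, 0.0132, 0.0, 0.0, 0.0, 0], [0.0, 0.0, 0.0264, 0.0, 0.0, 0.0, 0], [0.0, 0.0, 0.0396, 0.0, 0.0, 0.0, 0], [0.0, 0.0, 0.0528, 0.0, 0.0, 0.0, 0], [0.0, 0.0, 0.066, 0.0, 0.0, 0.0, 0]]
end cmd [580.1 272.2  61.8] [1.5499e+02 2.0000e-02 9.6670e+01]
```

Call:
jog_arm:
  targets:
    - [0.0,0.0,0.0266,0.0,0.001,-0.003,0]
    - [-0.0001,0.0,0.0533,0.0,0.003,-0.006,0]
    - [-0.0001,0.0001,0.0799,0.0,0.004,-0.009,0]

```text
time: 1.77
tool_pos: [552.8, 270.7, 122.1]
tcp_rot: [154.9, -0.0, 96.8]
ft_force: [0.4, 0.5, 0.3]
finger_gap: 85.4
```

Call:
jog_arm:
  targets:
    - [0.0,0.0,0.0132,0.0,0.0,0.0,0]
    - [0.0,0.0,0.0264,0.0,0.0,0.0,0]
    - [0.0,0.0,0.0396,0.0,0.0,0.0,0]
    - [0.0,0.0,0.0528,0.0,0.0,0.0,0]
    - [0.0,0.0,0.066,0.0,0.0,0.0,0]

```text
time: 2.18
tool_pos: [579.9, 273.8, 61.5]
tcp_rot: [155.0, 0.0, 96.8]
ft_force: [-0.0, -0.0, -0.1]
finger_gap: 85.3
```

```bash
python3 - <<'E'
from plan import *
from bench import r
W=r.snapshot("wrist"); cv2.imwrite("pics/w2.png",W["pixels"][:,:,::-1])
s=r.sense();print(s['tool_pos'],s['tcp_rot'],s['ft_force'],s['time'])
E
```

```text
[579.1212638  273.05330804  58.80320651] [1.55153599e+02 6.33643736e-02 9.68046398e+01] [-1.84940799 -1.58836381 -1.2639141 ] 2.2333
```

View pics/w2.png

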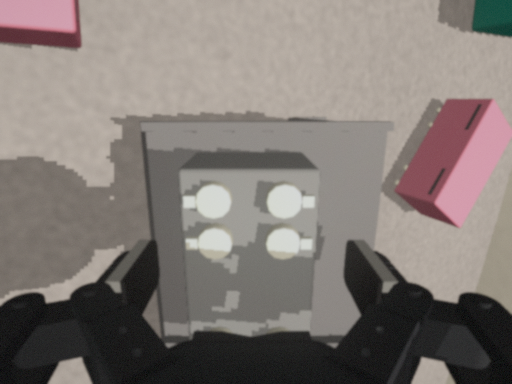

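The fingers straddle the block at mid-length (sides at columns 183–317), centred between the jaws. Closing.

Call:
jog_arm:
  targets:
    - [0,0,0,0,0,0,0.3]
    - [0,0,0,0,0,0,0.6]
    - [0,0,0,0,0,0,1]
    - [0,0,0,0,0,0,1]
    - [0,0,0,0,0,0,1]
  newtons: 70

```text
time: 2.65
tool_pos: [579.8, 273.0, 63.0]
tcp_rot: [155.0, -0.0, 96.7]
ft_force: [-4.7, 1.4, 2.3]
finger_gap: 49.4
```

Call:
jog_arm:
  targets:
    - [0,0,0,0,0,0,1]
    - [0,0,0,0,0,0,1]
    - [0,0,0,0,0,0,1]
    - [0,0,0,0,0,0,1]
    - [0,0,0,0,0,0,1]

```text
time: 3.07
tool_pos: [579.8, 272.9, 63.0]
tcp_rot: [155.0, -0.0, 96.7]
ft_force: [-5.5, 0.8, 3.8]
finger_gap: 48.9
```

```bash
python3 - <<'E'
from plan import *
p,q=load(); z=q.apply([0,0,1])
plan([(p-75*z,q)],1,step=15)
xd,yd=frame(3.14); O=np.array([528.7,-104.7,0]); PL=O+50*yd
print(PL)
g=PL-10*xd-8*yd+np.array([0,0,180]); plan([(g,tool(3.14,0))],1,step=30,ang=5)
E
```

```text
[[0.0, 0.0, -0.0125, 0.0, 0.0, 0.0, 1], [0.0, 0.0, -0.025, 0.0, 0.0, 0.0, 1], [0.0, 0.0, -0.0375, 0.0, 0.0, 0.0, 1], [0.0, 0.0, -0.05, 0.0, 0.0, 0.0, 1], [0.0, 0.0, -0.0625, 0.0, 0.0, 0.0, 1]]
[[0.0, 0.0, -0.0125, 0.0, 0.0, 0.0, 1]]
end cmd [548.6 268.5 129.7] [1.5499e+02 2.0000e-02 9.6670e+01]
[525.96120451 -54.77506636   0.        ]
[[-0.0272, -0.0036, -0.0063, 0.036, -0.001, 0.005, 1], [-0.0543, -0.0071, -0.0125, 0.073, -0.002, 0.01, 1], [-0.0815, -0.0107, -0.0188, 0.109, -0.003, 0.015, 1], [-0.1086, -0.0142, -0.0251, 0.145, -0.004, 0.02, 1], [-0.1358, -0.0178, -0.0314, 0.182, -0.005, 0.025, 1]]
[[-0.0273, -0.004, -0.0054, 0.036, -0.002, 0.005, 1], [-0.0545, -0.0079, -0.0109, 0.073, -0.003, 0.01, 1], [-0.0818, -0.0119, -0.0163, 0.109, -0.004, 0.016, 1], [-0.1091, -0.0158, -0.0218, 0.145, -0.005, 0.021, 1], [-0.1364, -0.0197, -0.0272, 0.182, -0.006, 0.026, 1]]
[[-0.0274, -0.0042, -0.0046, 0.036, -0.001, 0.005, 1], [-0.0548, -0.0084, -0.0091, 0.072, -0.002, 0.01, 1]]
end cmd [516.4 -63.3 180. ] [179.98  -0.    93.13]
```

Call:
jog_arm:
  targets:
    - [0.0,0.0,-0.0125,0.0,0.0,0.0,1]
    - [0.0,0.0,-0.025,0.0,0.0,0.0,1]
    - [0.0,0.0,-0.0375,0.0,0.0,0.0,1]
    - [0.0,0.0,-0.05,0.0,0.0,0.0,1]
    - [0.0,0.0,-0.0625,0.0,0.0,0.0,1]

```text
time: 3.48
tool_pos: [552.5, 268.9, 118.4]
tcp_rot: [155.1, 0.0, 96.7]
ft_force: [0.5, -0.4, -5.4]
finger_gap: 49.4
```

Call:
jog_arm:
  targets:
    - [0.0,0.0,-0.0125,0.0,0.0,0.0,1]

```text
time: 3.57
tool_pos: [547.3, 268.3, 129.8]
tcp_rot: [155.1, 0.0, 96.7]
ft_force: [-0.3, 0.1, -5.9]
finger_gap: 48.9
```

Call:
jog_arm:
  targets:
    - [-0.0272,-0.0036,-0.0063,0.036,-0.001,0.005,1]
    - [-0.0543,-0.0071,-0.0125,0.073,-0.002,0.01,1]
    - [-0.0815,-0.0107,-0.0188,0.109,-0.003,0.015,1]
    - [-0.1086,-0.0142,-0.0251,0.145,-0.004,0.02,1]
    - [-0.1358,-0.0178,-0.0314,0.182,-0.005,0.025,1]

```text
time: 3.98
tool_pos: [534.0, 129.4, 150.9]
tcp_rot: [165.6, -0.2, 95.3]
ft_force: [0.6, -1.9, -6.0]
finger_gap: 49.3
```

Call:
jog_arm:
  targets:
    - [-0.0273,-0.004,-0.0054,0.036,-0.002,0.005,1]
    - [-0.0545,-0.0079,-0.0109,0.073,-0.003,0.01,1]
    - [-0.0818,-0.0119,-0.0163,0.109,-0.004,0.016,1]
    - [-0.1091,-0.0158,-0.0218,0.145,-0.005,0.021,1]
    - [-0.1364,-0.0197,-0.0272,0.182,-0.006,0.026,1]

```text
time: 4.4
tool_pos: [520.9, -9.0, 172.0]
tcp_rot: [176.0, -0.1, 93.7]
ft_force: [0.5, 0.7, -5.7]
finger_gap: 49.0
```

Call:
jog_arm:
  targets:
    - [-0.0274,-0.0042,-0.0046,0.036,-0.001,0.005,1]
    - [-0.0548,-0.0084,-0.0091,0.072,-0.002,0.01,1]
    - [-0.0548,-0.0084,-0.0091,0.072,-0.002,0.01,1]
    - [-0.0548,-0.0084,-0.0091,0.072,-0.002,0.01,1]
    - [-0.0548,-0.0084,-0.0091,0.072,-0.002,0.01,1]

```text
time: 4.82
tool_pos: [516.0, -62.8, 179.7]
tcp_rot: [180.0, -0.0, 93.1]
ft_force: [0.2, -0.0, -5.1]
finger_gap: 49.1
```

```bash
python3 - <<'E'
from plan import *
from bench import r
s=r.sense();print(s['tool_pos'],s['tcp_rot'],s['ft_force'],s['finger_gap'],s['time'])
for n in("wrist","scene"):
    W=r.snapshot(n); cv2.imwrite(f"pics/{n}3.png",W["pixels"][:,:,::-1])
    json.dump({k:np.array(v).tolist() for k,v in W.items() if k!="pixels"},open(n+"3.json","w"))
E
```

```text
[516.01501527 -62.79126426 179.71801525] [ 1.79986454e+02 -4.49697055e-02  9.31204803e+01] [ 0.17280189 -0.04588473 -5.08284841] 49.134321720311554 4.8167
```

View pics/wrist3.png

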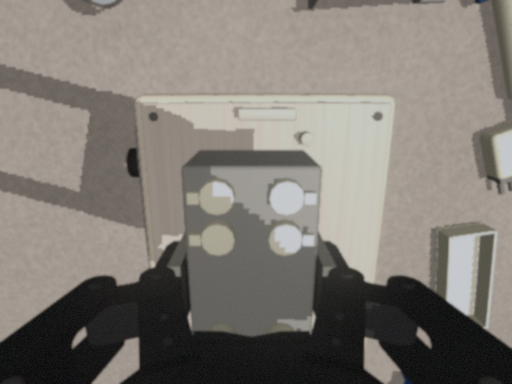

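View pics/scene3.png

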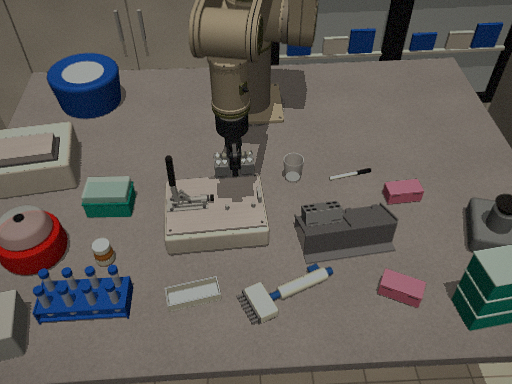

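The block is held square, the stop bar shows at (267,114), one pin at (306,137), screws at (154,117), (377,117). I'll check the shaker frame and block-in-hand against this.

```bash
python3 - <<'E'
from plan import *
W=json.load(open("wrist3.json"));im=cv2.imread("pics/wrist3.png")
cv2.imwrite("pics/w3c.png",cv2.resize(im[85:160,135:400],None,fx=3,fy=3,interpolation=cv2.INTER_CUBIC))
xd,yd=frame(3.14);O=np.array([528.7,-104.7,0])
sh=lambda P:np.c_[(P-O)@xd,(P-O)@yd,P[:,2]].round(1).tolist()
print("screws",sh(onz(W,[(154,117),(377,117)],80)),"pin top",sh(onz(W,[(306,137)],94)))
print("bar face bottom edge ends (top z102)",sh(onz(W,[(239,119),(296,119)],102)))
print("platform far edge",sh(onz(W,[(140,103),(390,103)],80)))
print(proj(W,[O+30*xd+84*yd+[0,0,94],O-20*xd+98*yd+[0,0,102],O+20*xd+98*yd+[0,0,102],O-85*xd+100*yd+[0,0,80]]).round(1).tolist())
# caps in tool frame
g=im.min(2);
p=np.array([516.0,-62.8,179.7]);q=R.from_euler('xyz',[179.99,-.04,93.12],degrees=True)
caps=[(217.5,197.5),(287,197.5),(217.5,240),(287,240)]
for zz in (16-26,):
    o,d=rays(W,caps);n=q.apply([0,0,1]);t=((p-42*n-o)@n)/(d@n);print(q.inv().apply(o+t[:,None]*d-p).round(1).tolist())
E
```

```text
screws [[-83.5, 100.7, 80.0], [85.7, 100.6, 80.0]] pin top [[29.8, 86.9, 94.0]]
bar face bottom edge ends (top z102) [[-18.2, 100.1, 102.0], [21.0, 100.0, 102.0]]
platform far edge [[-93.3, 111.1, 80.0], [94.6, 111.0, 80.0]]
[[306.2, 141.0], [236.5, 122.1], [294.5, 122.0], [152.1, 118.0]]
[[38.1, -10.8, -42.0], [38.0, 12.5, -42.0], [22.5, -11.3, -42.0], [22.5, 13.0, -42.0]]
```

View pics/w3c.png

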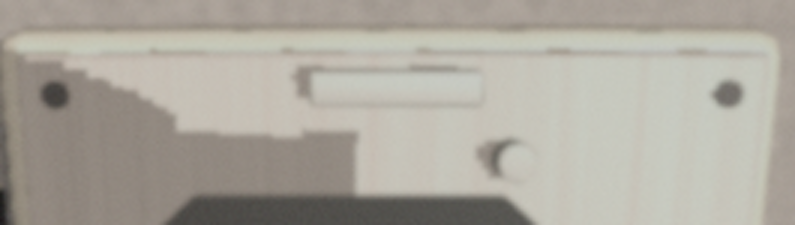

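Bar/pin read ~+1 mm in x and ~+2 in y of my frame, yaw agrees. I shift the frame and lower, with ~6 mm clearance to pins and bar.

```bash
python3 - <<'E'
from plan import *
xd,yd=frame(3.14); O=np.array([529.6,-102.9,0]); PL=O+50*yd
q=tool(3.14,0)
plan([(PL-7*xd-6*yd+np.array([0,0,93]),q)],1,step=18)
plan([(PL-7*xd-6*yd+np.array([0,0,86]),q)],1,n=5)
E
```

```text
[[0.0008, 0.0008, 0.0174, 0.0, 0.0, 0.0, 1], [0.0015, 0.0016, 0.0348, 0.0, 0.0, 0.0, 1], [0.0023, 0.0024, 0.0522, 0.0, 0.0, 0.0, 1], [0.003, 0.0032, 0.0696, 0.0, 0.0, 0.0, 1], [0.0038, 0.004, 0.087, 0.0, 0.0, 0.0, 1]]
end cmd [520.2 -59.3  93. ] [179.98  -0.    93.13]
[[0.0, 0.0, 0.0014, 0.0, 0.0, 0.0, 1], [0.0, 0.0, 0.0028, 0.0, 0.0, 0.0, 1], [0.0, 0.0, 0.0042, 0.0, 0.0, 0.0, 1], [0.0, 0.0, 0.0056, 0.0, 0.0, 0.0, 1], [0.0, 0.0, 0.007, 0.0, 0.0, 0.0, 1]]
end cmd [520.2 -59.3  86. ] [179.98  -0.    93.13]
```

Call:
jog_arm:
  targets:
    - [0.0008,0.0008,0.0174,0.0,0.0,0.0,1]
    - [0.0015,0.0016,0.0348,0.0,0.0,0.0,1]
    - [0.0023,0.0024,0.0522,0.0,0.0,0.0,1]
    - [0.003,0.0032,0.0696,0.0,0.0,0.0,1]
    - [0.0038,0.004,0.087,0.0,0.0,0.0,1]

```text
time: 5.33
tool_pos: [519.9, -57.9, 92.2]
tcp_rot: [180.0, -0.0, 93.2]
ft_force: [1.1, -0.3, -5.1]
finger_gap: 48.9
```

Call:
jog_arm:
  targets:
    - [0.0,0.0,0.0014,0.0,0.0,0.0,1]
    - [0.0,0.0,0.0028,0.0,0.0,0.0,1]
    - [0.0,0.0,0.0042,0.0,0.0,0.0,1]
    - [0.0,0.0,0.0056,0.0,0.0,0.0,1]
    - [0.0,0.0,0.007,0.0,0.0,0.0,1]

```text
time: 5.75
tool_pos: [521.2, -59.4, 87.4]
tcp_rot: [179.8, 0.0, 93.1]
ft_force: [0.0, -0.8, -5.4]
finger_gap: 49.0
```

Call:
jog_arm:
  targets:
    - [0.0,0.0,0.0005,0.0,0.0,0.0,1]
    - [0.0,0.0,0.001,0.0,0.0,0.0,1]
    - [0.0,0.0,0.001,0.0,0.0,0.0,1]

```text
time: 6.0
tool_pos: [520.3, -59.4, 85.3]
tcp_rot: [180.0, 0.0, 93.1]
ft_force: [0.5, -1.0, -5.9]
finger_gap: 49.3
```

Call:
jog_arm:
  targets:
    - [0.0,0.0,0.0005,0.0,0.0,0.0,1]
    - [0.0,0.0,0.001,0.0,0.0,0.0,1]
    - [0.0,0.0,0.001,0.0,0.0,0.0,1]

```text
time: 6.25
tool_pos: [520.4, -59.4, 84.9]
tcp_rot: [180.0, 0.0, 93.1]
ft_force: [-4.7, 0.9, 5.4]
finger_gap: 49.1
```

Call:
jog_arm:
  targets:
    - [0.0,0.001,-0.0004,0.0,0.0,0.0,1]
    - [0.0,0.002,-0.0004,0.0,0.0,0.0,1]
    - [0.0,0.003,-0.0004,0.0,0.0,0.0,1]
    - [0.0,0.004,-0.0004,0.0,0.0,0.0,1]
    - [0.0,0.005,-0.0004,0.0,0.0,0.0,1]

```text
time: 6.67
tool_pos: [524.9, -59.3, 84.9]
tcp_rot: [-180.0, 0.0, 93.1]
ft_force: [-8.4, 0.0, 5.5]
finger_gap: 49.0
```

Call:
jog_arm:
  targets:
    - [0.0,0.0005,0,0.0,0.0,0.0,1]
    - [0.0,0.001,0,0.0,0.0,0.0,1]
    - [0.0,0.001,0,0.0,0.0,0.0,1]

```text
time: 6.92
tool_pos: [526.0, -59.2, 84.9]
tcp_rot: [-180.0, 0.0, 93.1]
ft_force: [-7.3, 1.1, 4.9]
finger_gap: 48.7
```

Call:
jog_arm:
  targets:
    - [0.0,0.0005,-0.0003,0.0,0.0,0.0,1]
    - [0.0,0.001,-0.0003,0.0,0.0,0.0,1]
    - [0.0,0.001,-0.0003,0.0,0.0,0.0,1]

```text
time: 7.17
tool_pos: [526.7, -59.1, 84.9]
tcp_rot: [-179.9, 0.0, 93.1]
ft_force: [-6.5, -0.1, 4.4]
finger_gap: 49.0
```

Call:
jog_arm:
  targets:
    - [0.0,0.0005,0,0.0,0.0,0.0,1]
    - [0.0,0.001,0,0.0,0.0,0.0,1]
    - [0.0,0.001,0,0.0,0.0,0.0,1]

```text
time: 7.42
tool_pos: [526.8, -59.1, 84.9]
tcp_rot: [-179.8, 0.0, 93.1]
ft_force: [-13.0, -0.8, 9.3]
finger_gap: 49.3
```

Contact with pins (force rises, position stalls at x 526.8, expected 527). Now slide to the stop bar.

Call:
jog_arm:
  targets:
    - [0.001,-0.0007,-0.0005,0.0,0.0,0.0,1]
    - [0.002,-0.0007,-0.0005,0.0,0.0,0.0,1]
    - [0.003,-0.0007,-0.0005,0.0,0.0,0.0,1]
    - [0.004,-0.0007,-0.0005,0.0,0.0,0.0,1]
    - [0.004,-0.0007,-0.0005,0.0,0.0,0.0,1]

```text
time: 7.83
tool_pos: [526.6, -56.2, 84.9]
tcp_rot: [-179.9, 0.1, 93.1]
ft_force: [-6.1, -6.4, -0.6]
finger_gap: 49.0
```

Call:
jog_arm:
  targets:
    - [0.0005,0,0,0.0,0.0,0.0,1]
    - [0.001,0,0,0.0,0.0,0.0,1]
    - [0.001,0,0,0.0,0.0,0.0,1]

```text
time: 8.08
tool_pos: [526.6, -55.3, 84.9]
tcp_rot: [-179.9, 0.1, 93.1]
ft_force: [-6.7, -8.5, -0.2]
finger_gap: 48.8
```

Call:
jog_arm:
  targets:
    - [0.0005,0,0,0.0,0.0,0.0,1]
    - [0.001,0,0,0.0,0.0,0.0,1]
    - [0.001,0,0,0.0,0.0,0.0,1]

```text
time: 8.33
tool_pos: [526.6, -54.4, 85.0]
tcp_rot: [-179.9, 0.1, 93.1]
ft_force: [-5.0, -7.3, 0.8]
finger_gap: 49.0
```

Call:
jog_arm:
  targets:
    - [0.0005,0,0,0.0,0.0,0.0,1]
    - [0.001,0,0,0.0,0.0,0.0,1]
    - [0.001,0,0,0.0,0.0,0.0,1]

```text
time: 8.58
tool_pos: [526.5, -53.4, 84.9]
tcp_rot: [-179.9, 0.1, 93.1]
ft_force: [-5.8, -7.1, -1.1]
finger_gap: 49.1
```

Call:
jog_arm:
  targets:
    - [0.0005,0,0,0.0,0.0,0.0,1]
    - [0.001,0,0,0.0,0.0,0.0,1]
    - [0.001,0,0,0.0,0.0,0.0,1]

```text
time: 8.83
tool_pos: [526.5, -52.8, 84.9]
tcp_rot: [-179.9, 0.2, 93.1]
ft_force: [-5.6, -9.6, 0.0]
finger_gap: 49.2
```

Call:
jog_arm:
  targets:
    - [0.0005,0,0,0.0,0.0,0.0,1]
    - [0.001,0,0,0.0,0.0,0.0,1]
    - [0.001,0,0,0.0,0.0,0.0,1]

```text
time: 9.08
tool_pos: [526.5, -52.8, 85.0]
tcp_rot: [-179.9, 0.3, 93.1]
ft_force: [-6.1, -14.6, -1.0]
finger_gap: 49.1
```

```bash
python3 - <<'E'
from plan import *
from bench import r
s=r.sense();print(s['tool_pos'],s['tcp_rot'],s['ft_force'],s['finger_gap'],s['time'])
for n in("wrist","scene"):
    W=r.snapshot(n); cv2.imwrite(f"pics/{n}4.png",W["pixels"][:,:,::-1])
    json.dump({k:np.array(v).tolist() for k,v in W.items() if k!="pixels"},open(n+"4.json","w"))
a=cv2.imread("pics/wrist4.png");b=cv2.imread("pics/scene4.png")
cv2.imwrite("pics/c4a.png",cv2.resize(a[60:300,120:400],None,fx=2.4,fy=2.4,interpolation=cv2.INTER_CUBIC))
cv2.imwrite("pics/c4b.png",cv2.resize(b[140:255,155:275],None,fx=5,fy=5,interpolation=cv2.INTER_CUBIC))
E
```

```text
[526.47694846 -52.79005369  85.03052514] [-179.94048908    0.25476183   93.09606514] [ -6.12661239 -14.58451341  -1.00583054] 49.131351427740306 9.0833
```

View pics/c4a.png

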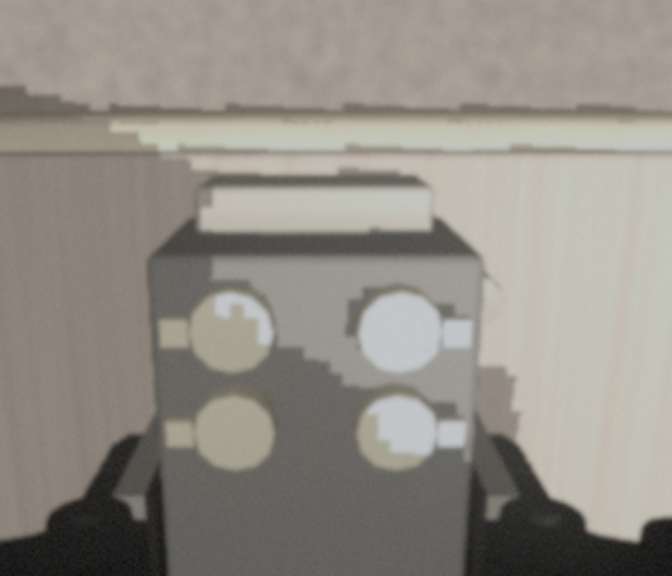

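View pics/c4b.png

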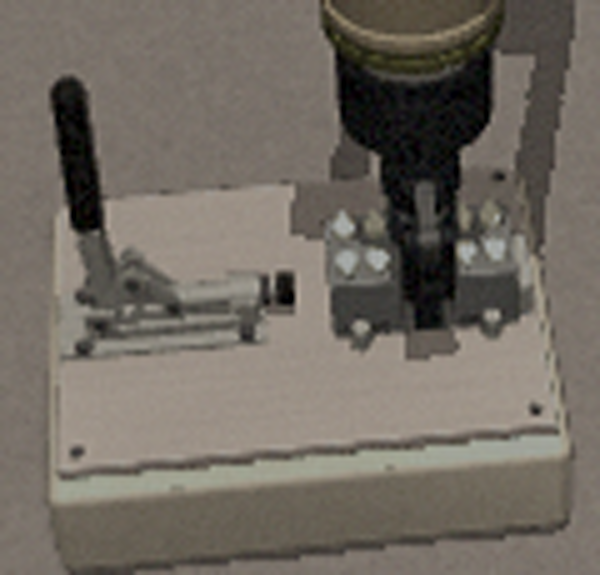

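Block end is flush on the bar (stall at y −52.8 vs. expected −53.0), pins behind it at (360,330), (492,320) in the crop. Seat firmly down and into the pins, relax, release.

Call:
jog_arm:
  targets:
    - [0.0,0.0005,0.0005,0.0,0.0,0.0,1]
    - [0.0,0.001,0.001,0.0,0.0,0.0,1]
    - [0.0,0.001,0.001,0.0,0.0,0.0,1]
    - [-0.001,0.001,0.001,0.0,0.0,0.0,1]
    - [-0.001,0.0002,0.001,0.0,0.0,0.0,1]

```text
time: 9.6
tool_pos: [526.5, -52.8, 84.9]
tcp_rot: [-179.9, 0.1, 93.1]
ft_force: [-8.0, -8.6, 5.9]
finger_gap: 49.0
```

Call:
jog_arm:
  targets:
    - [0.0,0.0,0.0,0.0,0.0,0.0,0.4]
    - [0.0,0.0,0.0,0.0,0.0,0.0,0.3]
    - [0.0,0.0,0.0,0.0,0.0,0.0,0.1]
    - [0.0,0.0,0.0,0.0,0.0,0.0,0]
    - [0.0,0.0,0.0,0.0,0.0,0.0,0]

```text
time: 10.02
tool_pos: [527.8, -50.8, 84.5]
tcp_rot: [179.9, -0.0, 93.1]
ft_force: [0.2, 0.7, -0.5]
finger_gap: 85.5
```

Call:
jog_arm:
  targets:
    - [0.0,0.0,0.0,0.0,0.0,0.0,0]
    - [0.0,0.0,0.0,0.0,0.0,0.0,0]

```text
time: 10.18
tool_pos: [527.4, -50.8, 84.2]
tcp_rot: [180.0, -0.0, 93.1]
ft_force: [0.8, 0.6, -0.5]
finger_gap: 85.6
```

```bash
python3 - <<'E'
from plan import *
p,q=load(); p=p+q.apply([8,7.5,1.8]); store(p,q); print(p)
plan([(p+[0,0,50],q)],0,step=13)
p,q=load(); plan([(p+np.array([-10,-20,100]),q)],0,step=30)
E
```

```text
[527.2393842  -50.90393385  84.18957344]
[[0.0, 0.0, -0.0125, 0.0, 0.0, 0.0, 0], [0.0, 0.0, -0.025, 0.0, 0.0, 0.0, 0], [0.0, 0.0, -0.0375, 0.0, 0.0, 0.0, 0], [0.0, 0.0, -0.05, 0.0, 0.0, 0.0, 0]]
end cmd [527.2 -50.9 134.2] [179.98  -0.    93.13]
[[-0.0049, -0.0028, -0.025, 0.0, 0.0, 0.0, 0], [-0.0097, -0.0055, -0.05, 0.0, 0.0, 0.0, 0], [-0.0146, -0.0083, -0.075, 0.0, 0.0, 0.0, 0], [-0.0194, -0.011, -0.1, 0.0, 0.0, 0.0, 0]]
end cmd [517.3 -70.9 234.2] [179.98  -0.    93.13]
```

Call:
jog_arm:
  targets:
    - [0.0,0.0,-0.0125,0.0,0.0,0.0,0]
    - [0.0,0.0,-0.025,0.0,0.0,0.0,0]
    - [0.0,0.0,-0.0375,0.0,0.0,0.0,0]
    - [0.0,0.0,-0.05,0.0,0.0,0.0,0]

```text
time: 10.52
tool_pos: [527.9, -51.0, 136.5]
tcp_rot: [179.9, 0.0, 93.1]
ft_force: [0.1, -0.6, -0.3]
finger_gap: 85.3
```

Call:
jog_arm:
  targets:
    - [-0.0049,-0.0028,-0.025,0.0,0.0,0.0,0]
    - [-0.0097,-0.0055,-0.05,0.0,0.0,0.0,0]
    - [-0.0146,-0.0083,-0.075,0.0,0.0,0.0,0]
    - [-0.0194,-0.011,-0.1,0.0,0.0,0.0,0]
    - [-0.0194,-0.011,-0.1,0.0,0.0,0.0,0]

```text
time: 10.93
tool_pos: [520.0, -72.3, 242.3]
tcp_rot: [179.4, 0.2, 93.1]
ft_force: [0.0, -0.1, 0.7]
finger_gap: 85.3
```

```bash
python3 - <<'E'
from plan import *
from bench import r
s=r.sense();print(s['tool_pos'],s['tcp_rot'],s['ft_force'],s['finger_gap'],s['time'])
for n in("wrist","scene"):
    W=r.snapshot(n); cv2.imwrite(f"pics/{n}5.png",W["pixels"][:,:,::-1])
    json.dump({k:np.array(v).tolist() for k,v in W.items() if k!="pixels"},open(n+"5.json","w"))
b=cv2.imread("pics/scene5.png")
cv2.imwrite("pics/c5b.png",cv2.resize(b[140:255,155:275],None,fx=5,fy=5,interpolation=cv2.INTER_CUBIC))
E
```

```text
[519.96985813 -72.31263535 242.32330013] [179.38867555   0.19551588  93.09382747] [ 0.04154871 -0.05100006  0.68627255] 85.30488614306807 10.9333
```

View pics/wrist5.png

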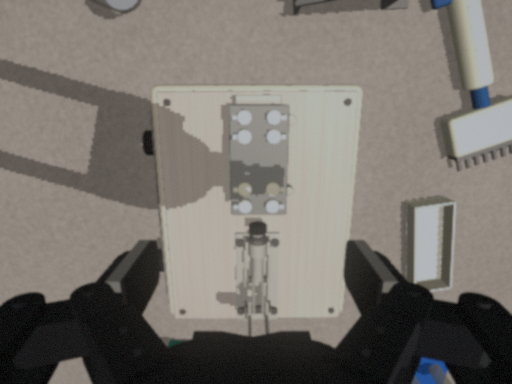

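View pics/c5b.png

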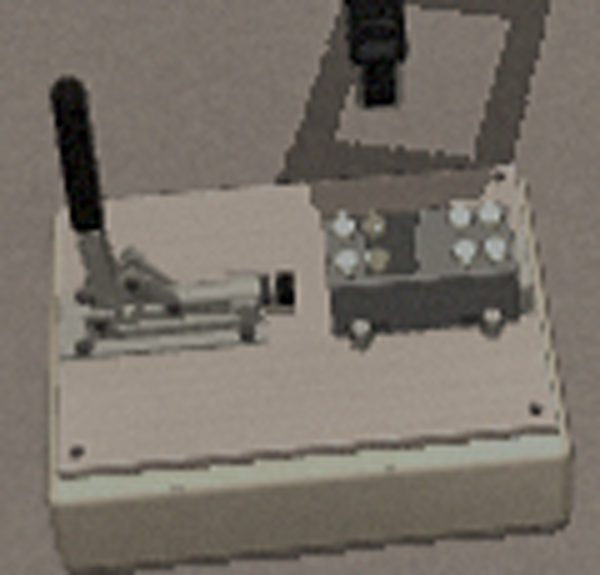

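The block sits flat against both pins and the bar. I'll check numerically relative to the four screws (centre at shaker (0,−15)), and locate the handle top.

```bash
python3 - <<'E'
from plan import *
W=json.load(open("wrist5.json"));im=cv2.imread("pics/wrist5.png");g=im.min(2).astype(int)
def cen(m,x,y,h=7):
    ys,xs=np.nonzero(m[y-h:y+h+1,x-h:x+h+1]);return [xs.mean()+x-h,ys.mean()+y-h]
scr=[cen(im.max(2)<110,*c,5) for c in((167,102),(348,102),(331,311),(183,312))]
caps=[cen(im.min(2)>c[2],c[0],c[1],7) for c in((244,117,170),(274,117,170),(244,137,170),(273,137,170),(245,207,170),(272,207,170))]
print(np.round(scr,1).tolist(),np.round(caps,1).tolist())
S=onz(W,scr,80);print(S.round(1).tolist())
y1=S[0]-S[3];y2=S[1]-S[2];yaw=np.degrees(np.arctan2(-(y1+y2)[0],(y1+y2)[1]));xd,yd=frame(yaw);O=S.mean(0)+15*yd;print("yaw",yaw,"O",O)
P=onz(W,caps,126);print([[round((p-O)@xd,1),round((p-O)@yd,1)] for p in P])
E
```

```text
[[166.3, 102.0], [347.1, 101.7], [330.6, 309.9], [182.5, 311.4]] [[244.1, 117.1], [274.1, 117.1], [244.2, 136.5], [273.7, 136.4], [244.6, 206.6], [272.3, 206.3]]
[[438.9, -8.2, 80.0], [608.8, 1.1, 80.0], [621.8, -228.6, 80.0], [452.1, -238.1, 80.0]]
yaw 3.2510159124701 O [ 529.55061881 -103.47886636   80.        ]
[[np.float64(-11.7), np.float64(88.2)], [np.float64(12.5), np.float64(88.1)], [np.float64(-11.8), np.float64(72.6)], [np.float64(12.4), np.float64(72.6)], [np.float64(-12.0), np.float64(12.1)], [np.float64(12.1), np.float64(12.1)]]
```

Block is at x≈0.25, y≈50.1 in the shaker frame (needs 0, 50 ±3). Now the handle's present angle from the scene view, then the way around behind it.

```bash
python3 - <<'E'
from plan import *
S=json.load(open("scene5.json"))
xd,yd=frame(3.2);O=np.array([529.55,-103.5,0])
px=(np.array([(68,88),(88,222)])+.5)/5-.5+[155,140]
o,d=rays(S,px);t=((O-o)@xd)/(d@xd);P=o+t[:,None]*d
yz=np.c_[(P-O)@yd,P[:,2]];print(yz,"angle from hinge",np.degrees(np.arctan2(yz[:,1]-96,yz[:,0]+116)),np.hypot(yz[:,1]-96,yz[:,0]+116))
q=tool(3.2,0); w=lambda y,z:O+y*yd+[0,0,z]
plan([(w(30,310),q),(w(-178,310),q)],1,step=34)
plan([(w(-178,212),q)],1,step=30)
E
```

```text
[[-111.91980989  245.20816559]
 [-113.79950668  156.00890733]] angle from hinge [88.43360163 87.89993652] [149.26394283  60.04923921]
[[-0.0011, 0.0035, -0.0253, 0.0, 0.0, 0.0, 1], [-0.0022, 0.007, -0.0505, 0.0, 0.0, -0.001, 1], [-0.0032, 0.0105, -0.0758, 0.0, 0.0, -0.001, 1], [-0.0329, 0.0105, -0.0758, 0.0, 0.0, -0.001, 1], [-0.0627, 0.0106, -0.0758, 0.0, 0.0, -0.001, 1]]
[[-0.0297, 0.0, 0.0, 0.0, 0.0, 0.0, 1], [-0.0594, 0.0, 0.0, 0.0, 0.0, 0.0, 1], [-0.0891, 0.0, 0.0, 0.0, 0.0, 0.0, 1], [-0.1188, 0.0, 0.0, 0.0, 0.0, 0.0, 1], [-0.1485, 0.0, 0.0, 0.0, 0.0, 0.0, 1]]
end cmd [ 539.5 -281.2  310. ] [179.98  -0.    93.18]
[[0.0, 0.0, 0.0245, 0.0, 0.0, 0.0, 1], [0.0, 0.0, 0.049, 0.0, 0.0, 0.0, 1], [0.0, 0.0, 0.0735, 0.0, 0.0, 0.0, 1], [0.0, 0.0, 0.098, 0.0, 0.0, 0.0, 1]]
end cmd [ 539.5 -281.2  212. ] [179.98  -0.    93.18]
```

Call:
jog_arm:
  targets:
    - [-0.0011,0.0035,-0.0253,0.0,0.0,0.0,1]
    - [-0.0022,0.007,-0.0505,0.0,0.0,-0.001,1]
    - [-0.0032,0.0105,-0.0758,0.0,0.0,-0.001,1]
    - [-0.0329,0.0105,-0.0758,0.0,0.0,-0.001,1]
    - [-0.0627,0.0106,-0.0758,0.0,0.0,-0.001,1]
  newtons: 40

```text
time: 11.45
tool_pos: [532.2, -132.4, 311.8]
tcp_rot: [179.8, 0.0, 93.4]
ft_force: [-0.0, -0.8, -0.4]
finger_gap: 25.7
```

Call:
jog_arm:
  targets:
    - [-0.0297,0.0,0.0,0.0,0.0,0.0,1]
    - [-0.0594,0.0,0.0,0.0,0.0,0.0,1]
    - [-0.0891,0.0,0.0,0.0,0.0,0.0,1]
    - [-0.1188,0.0,0.0,0.0,0.0,0.0,1]
    - [-0.1485,0.0,0.0,0.0,0.0,0.0,1]

```text
time: 11.87
tool_pos: [539.1, -282.2, 308.8]
tcp_rot: [-179.9, -0.1, 93.2]
ft_force: [0.2, 0.4, 0.4]
finger_gap: -0.0
```

Call:
jog_arm:
  targets:
    - [0.0,0.0,0.0245,0.0,0.0,0.0,1]
    - [0.0,0.0,0.049,0.0,0.0,0.0,1]
    - [0.0,0.0,0.0735,0.0,0.0,0.0,1]
    - [0.0,0.0,0.098,0.0,0.0,0.0,1]
    - [0.0,0.0,0.098,0.0,0.0,0.0,1]

```text
time: 12.28
tool_pos: [536.3, -279.0, 204.5]
tcp_rot: [-179.5, -0.4, 93.2]
ft_force: [-1.3, 0.8, -2.1]
finger_gap: -0.0
```

```bash
python3 - <<'E'
from plan import *
from bench import r
s=r.sense();print(s['tool_pos'],s['tcp_rot'],s['ft_force'],s['finger_gap'],s['time'])
b=r.snapshot("scene")["pixels"][:,:,::-1];cv2.imwrite("pics/scene6.png",b)
cv2.imwrite("pics/c6.png",cv2.resize(b[100:255,130:290],None,fx=3.8,fy=3.8,interpolation=cv2.INTER_CUBIC))
E
```

```text
[ 536.29699857 -279.0323073   204.45167827] [-179.49128752   -0.3875179    93.17919306] [-1.27975654  0.77681591 -2.1248969 ] -0.03950186627881065 12.2833
```

View pics/c6.png

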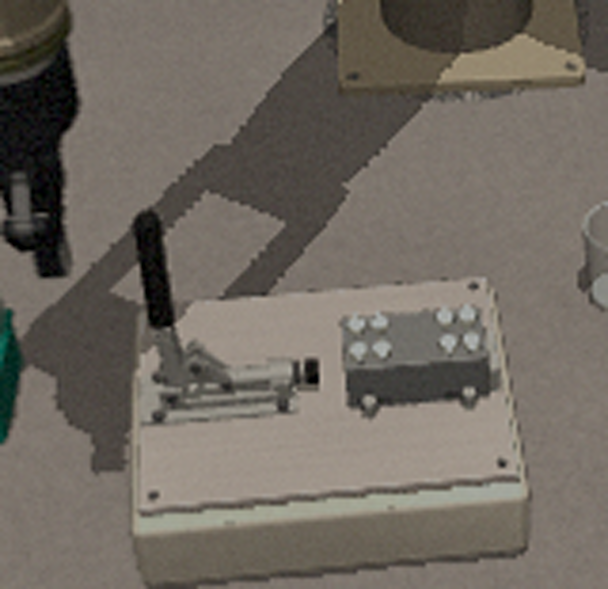

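Fingers stand behind the handle (tip at (50,270) in the crop, handle top at (148,215)). Now the arc.

```bash
python3 - <<'E'
from plan import *
xd,yd=frame(3.2);O=np.array([529.55,-103.5,0]);q=tool(3.2,0)
def w(ph,r=115):
    a=np.radians(ph);y=-116+r*np.cos(a)-8.5*np.sin(a)-11;z=96+r*np.sin(a)+8.5*np.cos(a);return O+y*yd+[0,0,z]
plan([(w(94),q)],1,n=3)
plan([(w(p),q) for p in np.linspace(90,30,21)],1,n=1)
E
```

```text
[[0.0115, 0.0, 0.0006, 0.0, 0.0, 0.0, 1], [0.023, 0.0, 0.0012, 0.0, 0.0, 0.0, 1], [0.0345, 0.0, 0.0018, 0.0, 0.0, 0.0, 1]]
end cmd [ 537.6 -246.7  210.2] [179.98  -0.    93.18]
[[0.008, -0.0001, -0.0008, 0.0, 0.0, 0.0, 1], [0.014, -0.0001, -0.0011, 0.0, 0.0, 0.0, 1], [0.02, -0.0001, -0.0011, 0.0, 0.0, 0.0, 1], [0.0261, -0.0001, -0.0007, 0.0, 0.0, 0.0, 1], [0.0321, -0.0001, -0.0001, 0.0, 0.0, 0.0, 1]]
[[0.0059, 0.0, 0.001, 0.0, 0.0, 0.0, 1], [0.0118, 0.0, 0.0023, 0.0, 0.0, 0.0, 1], [0.0176, 0.0, 0.0039, 0.0, 0.0, 0.0, 1], [0.0234, 0.0, 0.0058, 0.0, 0.0, 0.0, 1], [0.029, 0.0, 0.008, 0.0, 0.0, 0.0, 1]]
[[0.0055, 0.0, 0.0024, 0.0, 0.0, 0.0, 1], [0.0109, 0.0, 0.0052, 0.0, 0.0, 0.0, 1], [0.0161, 0.0, 0.0082, 0.0, 0.0, 0.0, 1], [0.0211, 0.0, 0.0116, 0.0, 0.0, 0.0, 1], [0.026, 0.0, 0.0151, 0.0, 0.0, 0.0, 1]]
[[0.0047, 0.0, 0.0039, 0.0, 0.0, 0.0, 1], [0.0091, 0.0, 0.0079, 0.0, 0.0, 0.0, 1], [0.0134, 0.0, 0.0122, 0.0, 0.0, 0.0, 1], [0.0174, 0.0, 0.0167, 0.0, 0.0, 0.0, 1], [0.0212, 0.0, 0.0214, 0.0, 0.0, 0.0, 1]]
[[0.0035, 0.0, 0.0049, 0.0, 0.0, 0.0, 1]]
end cmd [ 531.3 -135.1  160.9] [179.98  -0.    93.18]
```

Call:
jog_arm:
  targets:
    - [0.0115,0.0,0.0006,0.0,0.0,0.0,1]
    - [0.023,0.0,0.0012,0.0,0.0,0.0,1]
    - [0.0345,0.0,0.0018,0.0,0.0,0.0,1]

```text
time: 12.58
tool_pos: [538.5, -245.8, 212.4]
tcp_rot: [179.8, 0.1, 93.2]
ft_force: [-0.1, 0.2, 0.1]
finger_gap: -0.3
```

Call:
jog_arm:
  targets:
    - [0.008,-0.0001,-0.0008,0.0,0.0,0.0,1]
    - [0.014,-0.0001,-0.0011,0.0,0.0,0.0,1]
    - [0.02,-0.0001,-0.0011,0.0,0.0,0.0,1]
    - [0.0261,-0.0001,-0.0007,0.0,0.0,0.0,1]
    - [0.0321,-0.0001,-0.0001,0.0,0.0,0.0,1]

```text
time: 13.0
tool_pos: [535.9, -214.2, 210.7]
tcp_rot: [179.9, 0.0, 93.2]
ft_force: [0.5, -0.9, 0.9]
finger_gap: -0.2
```

Call:
jog_arm:
  targets:
    - [0.0059,0.0,0.001,0.0,0.0,0.0,1]
    - [0.0118,0.0,0.0023,0.0,0.0,0.0,1]
    - [0.0176,0.0,0.0039,0.0,0.0,0.0,1]
    - [0.0234,0.0,0.0058,0.0,0.0,0.0,1]
    - [0.029,0.0,0.008,0.0,0.0,0.0,1]

```text
time: 13.42
tool_pos: [534.0, -185.2, 201.9]
tcp_rot: [180.0, -0.0, 93.2]
ft_force: [-0.1, 0.6, -0.4]
finger_gap: 0.1
```

```bash
python3 - <<'E'
from plan import *
from bench import r
s=r.sense();print(s['tool_pos'],s['ft_force'],s['time'])
b=r.snapshot("scene")["pixels"][:,:,::-1]
cv2.imwrite("pics/c7.png",cv2.resize(b[100:255,130:290],None,fx=3.8,fy=3.8,interpolation=cv2.INTER_CUBIC))
E
```

```text
[ 533.98467351 -185.17236258  201.93924188] [-0.09575699  0.61490105 -0.35483554] 13.4167
```

View pics/c7.png

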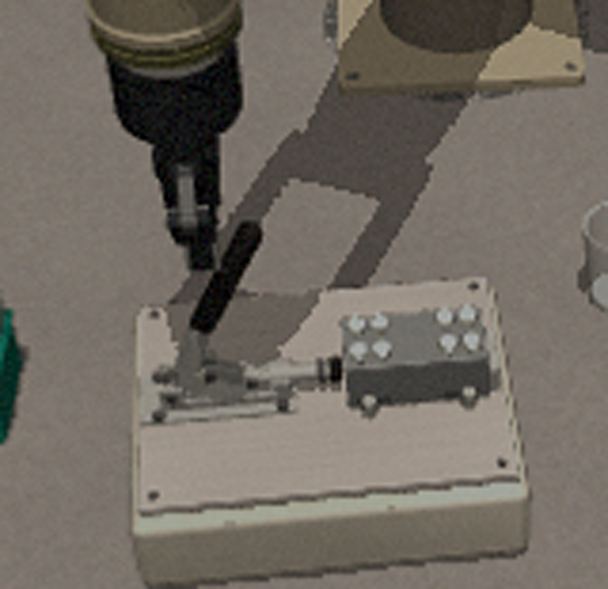

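The handle has swung over to roughly 60°, and the pad (335,370) is close to the block's end. Continue.

Call:
jog_arm:
  targets:
    - [0.0055,0.0,0.0024,0.0,0.0,0.0,1]
    - [0.0109,0.0,0.0052,0.0,0.0,0.0,1]
    - [0.0161,0.0,0.0082,0.0,0.0,0.0,1]
    - [0.0211,0.0,0.0116,0.0,0.0,0.0,1]
    - [0.026,0.0,0.0151,0.0,0.0,0.0,1]

```text
time: 13.88
tool_pos: [532.8, -159.7, 187.3]
tcp_rot: [180.0, 0.0, 93.2]
ft_force: [-1.1, -3.1, 2.8]
finger_gap: 0.1
```

Call:
jog_arm:
  targets:
    - [0.0047,0.0,0.0039,0.0,0.0,0.0,1]
    - [0.0091,0.0,0.0079,0.0,0.0,0.0,1]
    - [0.0134,0.0,0.0122,0.0,0.0,0.0,1]
    - [0.0174,0.0,0.0167,0.0,0.0,0.0,1]
    - [0.0212,0.0,0.0214,0.0,0.0,0.0,1]

```text
time: 14.3
tool_pos: [531.3, -137.8, 164.8]
tcp_rot: [-180.0, -0.0, 93.2]
ft_force: [-0.0, 0.1, -0.7]
finger_gap: 0.1
```

Call:
jog_arm:
  targets:
    - [0.0035,0.0,0.0049,0.0,0.0,0.0,1]
    - [0.0035,0.0,0.0049,0.0,0.0,0.0,1]

```text
time: 14.47
tool_pos: [531.0, -134.3, 159.6]
tcp_rot: [-180.0, -0.0, 93.2]
ft_force: [1.2, 0.4, -0.6]
finger_gap: 0.1
```

```bash
python3 - <<'E'
from plan import *
from bench import r
s=r.sense();print(s['tool_pos'],s['ft_force'],s['time'])
b=r.snapshot("scene")["pixels"][:,:,::-1]
cv2.imwrite("pics/c8.png",cv2.resize(b[100:255,130:290],None,fx=3.8,fy=3.8,interpolation=cv2.INTER_CUBIC))
E
```

```text
[ 531.0107211  -134.28593451  159.61293243] [ 1.21595788  0.37571579 -0.64743872] 14.4667
```

View pics/c8.png

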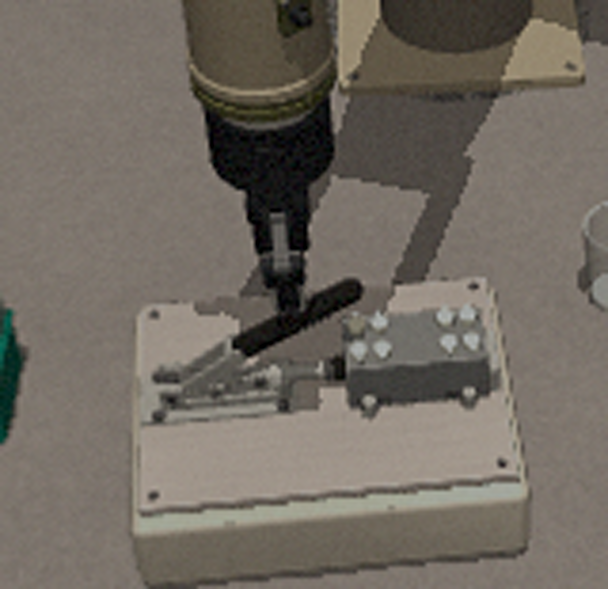

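The handle lies over and the force has dropped to zero, as after the dead point. I'll press a little further to feel the stop.

Call:
jog_arm:
  targets:
    - [0.0005,0.0,0.001,0.0,0.0,0.0,1]
    - [0.001,0.0,0.002,0.0,0.0,0.0,1]
    - [0.0015,0.0,0.003,0.0,0.0,0.0,1]
    - [0.0015,0.0,0.003,0.0,0.0,0.0,1]

```text
time: 14.85
tool_pos: [531.6, -134.2, 158.9]
tcp_rot: [179.9, 0.1, 93.2]
ft_force: [-2.5, -1.3, 5.9]
finger_gap: 0.1
```

Stop felt (6 N, stalled). Retract straight up and check.

Call:
jog_arm:
  targets:
    - [-0.004,0.0,-0.01,0.0,0.0,0.0,1]
    - [-0.008,0.0,-0.03,0.0,0.0,0.0,1]
    - [-0.01,0.0,-0.06,0.0,0.0,0.0,1]
    - [-0.01,0.0,-0.09,0.0,0.0,0.0,1]
    - [-0.01,0.0,-0.12,0.0,0.0,0.0,1]

```text
time: 15.27
tool_pos: [531.4, -143.9, 279.5]
tcp_rot: [180.0, -0.0, 93.2]
ft_force: [-0.6, 0.2, 0.6]
finger_gap: -0.0
```

Call:
jog_arm:
  targets:
    - [0.0,-0.03,-0.01,0.0,0.0,0.0,1]
    - [0.0,-0.06,-0.02,0.0,0.0,0.0,1]
    - [0.0,-0.09,-0.03,0.0,0.0,0.0,1]
    - [0.0,-0.1,-0.03,0.0,0.0,0.0,1]
    - [0.0,-0.1,-0.03,0.0,0.0,0.0,1]

```text
time: 15.68
tool_pos: [430.8, -149.8, 309.9]
tcp_rot: [179.8, 0.1, 93.1]
ft_force: [0.7, -0.4, 0.7]
finger_gap: -0.1
```

Call:
jog_arm:
  targets:
    - [0.0,0,0,0.0,0.0,0.0,1]
    - [0.0,0,0,0.0,0.0,0.0,1]
    - [0.0,0,0,0.0,0.0,0.0,1]

```text
time: 15.93
tool_pos: [432.4, -149.1, 307.4]
tcp_rot: [-180.0, -0.0, 93.2]
ft_force: [-0.3, 0.2, 0.1]
finger_gap: -0.1
```

```bash
python3 - <<'E'
from plan import *
from bench import r
s=r.sense();print(s['tool_pos'],s['ft_force'],s['qd'].round(1) if hasattr(s['qd'],'round') else s['qd'],s['time'])
T=r.snapshot("top")["pixels"][:,:,::-1];cv2.imwrite("pics/top9.png",T)
S=r.snapshot("scene");b=S["pixels"][:,:,::-1];cv2.imwrite("pics/scene9.png",b)
c=cv2.resize(b[130:255,150:275],None,fx=4.7,fy=4.7,interpolation=cv2.INTER_CUBIC);cv2.imwrite("pics/c9.png",c)
W=r.snapshot("wrist");cv2.imwrite("pics/wrist9.png",W["pixels"][:,:,::-1])
json.dump({k:np.array(v).tolist() for k,v in W.items() if k!="pixels"},open("wrist9.json","w"))
json.dump({k:np.array(v).tolist() for k,v in S.items() if k!="pixels"},open("scene9.json","w"))
E
```

```text
[ 432.36451927 -149.07004614  307.41681312] [-0.29604466  0.22765176  0.06243388] [ 0.2  0.4  0.  -0.1  0.  -0.1] 15.9333
```

View pics/c9.png

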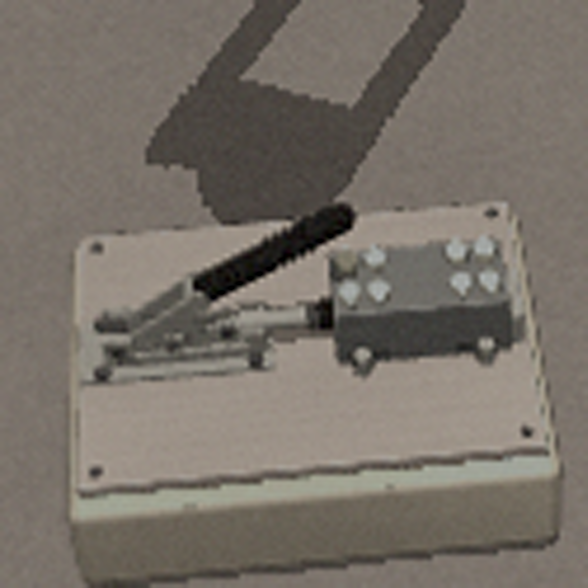

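View pics/wrist9.png

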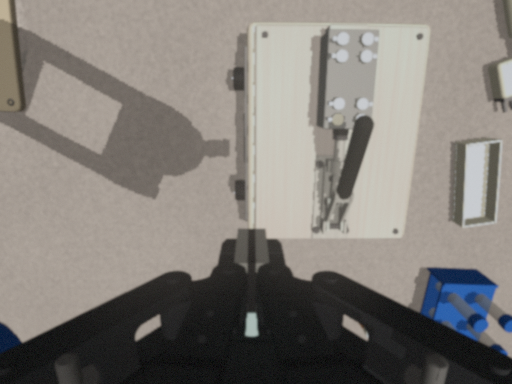

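View pics/top9.png

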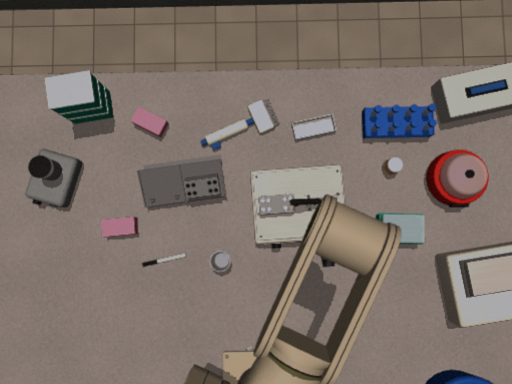

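The clamp stayed locked after release, pad against the block. I'll check the handle angle and the block numerically.

```bash
python3 - <<'E'
from plan import *
S=json.load(open("scene9.json"));W=json.load(open("wrist9.json"))
xd,yd=frame(3.2);O=np.array([529.55,-103.5,0])
px=(np.array([(341,217),(203,288)])+.5)/4.7-.5+[150,130]
o,d=rays(S,px);t=((O-o)@xd)/(d@xd);P=o+t[:,None]*d
yz=np.c_[(P-O)@yd,P[:,2]];print(yz,"angle",np.degrees(np.arctan2(yz[:,1]-96,yz[:,0]+116)),np.hypot(yz[:,1]-96,yz[:,0]+116))
im=cv2.imread("pics/wrist9.png")
def cen(x,y,h=6):
    m=im.min(2)[y-h:y+h+1,x-h:x+h+1]>165;ys,xs=np.nonzero(m);return[xs.mean()+x-h,ys.mean()+y-h]
c=[cen(*k) for k in((342,38),(368,39),(342,56),(367,56),(338,104),(362,103))]
scr=np.array([(265,34.5),(420,36.5),(396,231.5)])
P=onz(W,c,126);print([[round((p-O)@xd,1),round((p-O)@yd,1)] for p in P])
P=onz(W,scr,80);print("screws",[[round((p-O)@xd,1),round((p-O)@yd,1)] for p in P])
E
```

```text
[[ 11.45623028 169.94215479]
 [-65.72288888 125.49596493]] angle [30.11963325 30.39877836] [147.35173189  58.29064976]
[[np.float64(-12.2), np.float64(88.3)], [np.float64(12.6), np.float64(88.0)], [np.float64(-11.4), np.float64(72.4)], [np.float64(12.6), np.float64(72.6)], [np.float64(-11.9), np.float64(27.4)], [np.float64(12.5), np.float64(27.8)]]
screws [[np.float64(-84.4), np.float64(99.8)], [np.float64(86.0), np.float64(99.6)], [np.float64(86.5), np.float64(-131.0)]]
```

Handle at 30° (home), block centre at about (0.4, 50.1), square; the bystanders and the empty block look unmoved. Handing in.

```bash
python3 - <<'E'
from bench import r
print(r.hand_in())
E
```

```text
the job is handed in; nothing more can be done
None
```

I gripped the capped block along its own tilt and carried it to the shaker. There I set it flat and slid it against the two pins, then the stop bar, feeling contact at each. After that I pushed the clamp handle over with the closed fingers until I felt its stop, backed the arm clear, and handed in at about 16 s of the 53 s allowed.

Last checks:
- **Clamp:** the handle stands at about 30° (home) without being held, and the pad is against the block's end. I had no way to measure the pad's force.
- **Block:** its centre is about (0.4, 50.1) mm in the shaker frame, where (0, 50) is wanted. It is square to the pins. I did not measure its height afterwards; it looks flat in the pictures.
- **Bench:** by eye in the last top view, the empty block and the bystanders look unmoved. The arm hides part of that view.
- **Disagreement:** my first reading of the shaker's position differed from the later ones by about 1 mm in x and 1 to 2 mm in y. I used the corrected position. Contact with the pins and bar came within 0.5 mm of it. No check failed.

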